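# Lock the blade base into the mixing jar

## Task

Take the blade base from its rest and lock it into the mouth of the mixing jar like a bayonet bulb: feel for the angle at which its two lugs drop through the notches, press it down against the spring, keep it pressed while you turn it clockwise (seen from above) past the catch to the end stop, and let it spring up. Never force it: where it will not turn, press it down further or seek on. Leave it locked and level, its grip bar in line with the two ribs on the outside of the jar, and do not push the black flask, cream jar or white bottle about.

Things in the scene. Friction and masses are not known exactly. Their poses are not given: they have to be found in the camera images.
- blade_base: Loose part, 0.15 to 0.23 kg, upright on its rest. Origin on its axis at the foot of the steel blade hub; z up; x along grip bar and lugs (half-turn symmetric). Heights over the origin: hub and blades (radius 16 mm) 0 to 14 mm; round grey plug, 54 mm diameter, lower edge bevelled, 14 to 36.5; metal flange, 84 mm diameter, 36.5 to 46.5; black grip bar 46.5 to 80.5.
- grip_bar (a point): Centre of the blade base's upright black grip bar: 62 mm long (x), 14 mm thick (y), 34 mm high, 63.5 mm above the blade base's origin. Grip it across its 14 mm.
- lugs (a point): Point on the blade base's axis at mid height of its two lugs (20.5 mm above its origin). The lugs stick out of the plug at +x and -x, reach 35 mm from the axis, are 12 mm wide and 5 mm high.
- jar: White mixing jar, 88 mm diameter, open mouth up, fixed in a grey holder 120 mm square. Origin: centre of the holder's underside, on the table; z up; x through the two upright ribs on opposite sides of the jar's outside (half-turn symmetric). The rim is 105 mm above the origin. Inside a sprung plate pushes up on the plug: 4 N at first, then 0.4 N per mm.
- mouth (a point): Centre of the jar's rim. In it a grey ring 8 mm thick, 58 mm hole, two opposite lug notches 16 mm wide. The line through them is turned 45 to 75 degrees counterclockwise (from above) from jar x; how far is not reported. Lugs on top of the ring: blade base origin 87 mm over the jar's. At the notches it drops 9 mm onto the sprung plate. No lock lies counterclockwise of the notches.
- pressed_height (a point): Where the blade base's origin is when pressed right down (68.5 mm over the jar's origin, flange on ring, about 7.5 N with the weight): the lugs are free under the ring. Turning clockwise, a catch 3.5 mm deep under the ring blocks the lugs some 35 degrees before the end unless the blade base's origin is held below 70.5 mm; past it comes the end stop, bar along jar x.
- lock_height (a point): Where the blade base's origin is when locked: let go at the end stop, the spring lifts it to 74 mm over the jar's origin, flange 5.5 mm above the rim, lugs between catch and stop with some 3 degrees of play each way. Ring, catch and stop are hard and stand no forcing (over 60 N, about 2 N m of twist).
- rest: Grey ring fixed on the table, 72 mm outside and 40 mm inside diameter, 20 mm high, on which the blade base's plug stands (blade base origin 6 mm above the table). Origin: centre of its underside.
- black_flask: Bystander: squat black flask with a stopper, 66 x 85 x 97 mm; origin at the centre of its underside. Leave it where it stands.
- cream_jar: Bystander: low round jar with a pink lid, 98 mm diameter, 59 mm high; origin at the centre of its underside. Leave it where it stands.
- white_bottle: Bystander: tall white bottle with a white cap, 81 mm diameter, 181 mm high; origin at the centre of its underside. Leave it where it stands.

How it is judged:
On the way:
1. the blade base stands in the jar's mouth, its lugs down in the notches, before it is turned home (z of blade_base in the frame of jar below 0.0815 m and horizontal distance between blade_base and jar below 0.005 m and angle between the x axis of blade_base and the x axis of jar, either way round above 0.6 rad), for 0.1 s.
At the end, for the whole second after the job is handed in: The blade base is locked in the jar: its origin 71.5 to 76.2 mm above the jar's origin (sprung up under the ring), within 4 mm of the jar's axis, its bar within 0.14 rad of the line through the jar's ribs, tilted less than 0.08 rad, at rest and let go (z of blade_base in the frame of jar between 0.0715 and 0.0762 m and horizontal distance between blade_base and jar below 0.004 m and angle between the x axis of blade_base and the x axis of jar, either way round below 0.14 rad and angle between blade_base's own z axis and vertical below 0.08 rad and linear speed of blade_base below 0.02 m/s and angular speed of blade_base below 0.1 rad/s); the robot touches nothing.
It fails at once if the blade base is forced: it bears on the jar (ring, catch or stop) with more than 60 N (contact force between blade_base and jar above 60 N).
It fails at once if the black flask is pushed more than 30 mm or tipped over (distance of black_flask from where it was at the start of the episode above 0.03 m or angle between black_flask's own z axis and vertical above 0.5 rad).
It fails at once if the cream jar is pushed more than 30 mm or tipped over (distance of cream_jar from where it was at the start of the episode above 0.03 m or angle between cream_jar's own z axis and vertical above 0.5 rad).
It fails at once if the white bottle is pushed more than 30 mm or tipped over (distance of white_bottle from where it was at the start of the episode above 0.03 m or angle between white_bottle's own z axis and vertical above 0.5 rad).
It also fails if it takes over 51 s, if anything falls off the work surface, if the arm or the gripper's body presses on something with over 40 N, if the wrist force passes 120 N, or if a joint passes its speed limit or range.

## Robot

A 6-joint arm with a two-finger parallel gripper is mounted at the origin on a cart in front of the work surface, level with it; the furniture and walls round the work are solid. World frame = base frame: x ahead of the robot, y to its left, z up, the work surface at z = 0. Lengths are in m, angles in rad, forces in N, time in s.
With the tool pointing down it reaches from about 0.35 to 0.85 m from the base axis. Payload 8.1 kg.
Tool frame: the origin (TCP) lies at the very end of the fingers, on their centre line; the grasp point (between the pads) lies 19 mm behind it; z points along the fingers, x is the direction in which the jaws open and shut, and the axes are right-handed (so a half turn about z gives the same grasp; the last joint's range is limited). The gripper opens to 93 mm and grips with 3 to 60 N. Pads are 15 mm wide; open, the fingers measure 128 mm over their backs; the gripper's body (75 mm by 188 mm) begins 65 mm behind the grasp point.
Start: joints at [-1.332, 0.13, 1.488, -0, 1.523, -0.085], TCP at [0.191, -0.569, 0.219] pointing down, gripper open.
Joint ranges: [-2.96, 2.96], [-0.89, 2.26], [0.02, 2.5], [-1.34, 4.48], [0, 2.73], [-2.66, 2.66]. Speed limits (rad/s): [2.39, 2.39, 2.79, 3.14, 3.14, 3.14].

## Interface

Orientations are given as a rotation vector (axis times angle).
In Python, from plant import robot gives the robot as it stands. The module is installed in compiled form; this text tells all that it offers.
- The arm moves only by the tool jog_arm, never from a script. Its argument "commands" is one flat list of numbers, 5 for each row, row after row: the gripper's target within -1 to 1 (shut at 1, half-way at 0, fully open at -1), then the shift along the tool's x, y, z in m, then the turn about the tool's z in degrees. A call has 1 to 20 rows; each row shifts and turns the commanded pose from where the row before left it, along the tool's axes as they then stand; what a row does not reach is not made up. A row lasts 1/12 s, in which the tool goes at most 41.7 mm and 7.16 degrees, less where a joint would pass 70% of its speed; a pose out of reach is approached as far as the arm can. A call is refused whole if a number of a shift passes 0.0417 or a number of a turn 7.16, either way. A call with a gripper value outside its range is refused whole. The fingers move at their own pace and stop on an object; "grip_force" is the grip in N (left out, the last holds). Time passes only in rows, so rows that do not move let the fingers close. It gives the time, the measured TCP pose, the force and the opening at its end, in the units of the state.
- robot.read_state(): the state, without advancing time (a new reading comes with each control period).
- robot.read_camera(name): name is "side" or "top"; returns a dict with "img" (384x512x3 uint8, blue, green, red), "vfov" (degrees; the focal length in pixels is half the picture's height over the tangent of half this angle, whatever the lens; pixels are square), "cx", "cy" (the principal point, pixels), "extrinsics" (4x4, takes a point from world to camera coordinates). Camera axes: x right, y down, z forward; pixel columns grow to the right and rows downward; lengths in m; the calibration is good to about 2 mm. A picture is of the moment at which its call begins. There is no depth.
- robot.close_job(): hands the job in, once; it reports no verdict.
Trained networks look in a picture, given as the dict that the camera call returned (one of the last four; its "shot" number tells which), for a name from the list of things; names that differ only in an ending like _2 or _b are one class to them, and where a whole thing is asked for, a point or a joint stands for the part that bears it (a point fixed in the world has none). Each returns a list of dicts, best first, with "score" (0 to 1); they miss things now and then, are a little off and sometimes report something else, mostly with a low value. They report only what shows in the picture. A call takes as long as a camera call.
- robot.recognise(thing, picture): "box" ([centre column, centre row, width, height] as shares, 0 to 1, of the picture: columns of its width, rows of its height, round what is visible of it).
- robot.pinpoint(thing, picture): "position" ([row, column] as shares, 0 to 1, of the picture: columns of its width, rows of its height: a listed point, or the origin of a listed thing).
The state is a dict: "t": time; "q": joint angles; "dq": joint speeds; "joint_torque": joint torques, N m; "tool_pos": TCP position; "orientation": TCP orientation; "force": force on the tool from outside, world axes, zero at the start; "wrist_torque": the same for the moment, N m; "opening": finger opening in m.
Only numpy, scipy, OpenCV 4.12 (cv2) and the standard library are available. Lean on these libraries where they do the work, as an engineer would, in place of code of your own. Each camera call takes 0.05 s, during which the arm holds its last target.

## Working session

There is one attempt and no reset: what is moved stays moved. The work goes in short steps, Python scripts to look and compute and a tool call to move; the robot and the scene stay as the last step left them, time stands still between calls to the robot, and variables do not carry over. Pictures are saved under pics/ and viewed, and the job is handed in when it is done.

Besides the shell and the picture viewer there is one more tool, called after "Request:" as name(argument=value, ...), one argument or row to a line, values as JSON. jog_arm: Moves the arm, as the interface text tells. Its arguments: {"type":"object","properties":{"commands":{"type":"array"},"grip_force":{"type":"number"}},"required":["commands"]}

```bash
mkdir -p pics; ls
cat > h.py <<'E'
import numpy as np,cv2
from plant import robot
from scipy.spatial.transform import Rotation as R
def K(p):
    f=p["img"].shape[0]/2/np.tan(np.radians(p["vfov"])/2); return f,p["cx"],p["cy"]
def proj(p,X):
    T=np.array(p["extrinsics"]); X=np.atleast_2d(X); c=X@T[:3,:3].T+T[:3,3]; f,cx,cy=K(p)
    return np.c_[cx+f*c[:,0]/c[:,2],cy+f*c[:,1]/c[:,2]]
def atz(p,u,v,z):
    T=np.array(p["extrinsics"]); f,cx,cy=K(p); d=T[:3,:3].T@np.array([(u-cx)/f,(v-cy)/f,1]); o=-T[:3,:3].T@T[:3,3]
    return o+d*(z-o[2])/d[2]
def st():
    s=robot.read_state(); r=R.from_rotvec(s["orientation"]).as_matrix()
    print("t",round(s["t"],2),"pos",np.round(s["tool_pos"],4),"toolx",np.round(r[:,0],3),"toolz",np.round(r[:,2],3),"yaw",np.round(np.degrees(np.arctan2(r[1,0],r[0,0])),2),"F",np.round(s["force"],2),"M",np.round(s["wrist_torque"],2),"open",np.round(s["opening"],4),"q",np.round(s["q"],3))
    return s
E
python3 - <<'E'
from h import *
st()
for n in("top","side"):
    p=robot.read_camera(n); cv2.imwrite(f"pics/{n}0.png",p["img"])
    T=np.array(p["extrinsics"]); print(n,p["vfov"],p["cx"],p["cy"],"cam",-T[:3,:3].T@T[:3,3])
    for th,z in [("blade_base",.006),("grip_bar",.0695),("jar",0),("mouth",.105),("rest",0),("black_flask",0),("cream_jar",0),("white_bottle",0)]:
        for r in robot.pinpoint(th,p)[:2]:
            v,u=r["position"][0]*384,r["position"][1]*512
            print(th,round(r["score"],2),round(u,1),round(v,1),np.round(atz(p,u,v,z),4))
E
```

```text
pics
t 0.0 pos [ 0.1908 -0.5683  0.2176] toolx [ 0.318 -0.948 -0.002] toolz [-0.     0.002 -1.   ] yaw -71.45 F [-0.16  0.17  0.6 ] M [-0.03  0.02  0.01] open 0.0927 q [-1.332  0.131  1.489 -0.     1.523 -0.085]
top 48.05979119843314 252.34427639713564 189.89741958770574 cam [ 0.43528682 -0.03074744  1.07685558]
blade_base 0.7 196.6 251.9 [0.5084 0.1192 0.006 ]
grip_bar 0.64 195.5 251.5 [0.5049 0.113  0.0695]
jar 0.67 319.7 265.9 [ 0.4959 -0.186   0.    ]
mouth 0.93 323.2 262.5 [ 0.498  -0.1783  0.105 ]
black_flask 0.71 219.6 173.0 [0.7147 0.0806 0.    ]
cream_jar 0.61 312.6 182.2 [ 0.7067 -0.1602  0.    ]
white_bottle 0.72 259.4 136.7 [ 0.8205 -0.0155  0.    ]
side 52.312751634498525 255.3736141892072 186.2862945671629 cam [0.39291088 0.70765161 0.52106888]
blade_base 0.79 293.8 260.9 [0.5054 0.1124 0.006 ]
grip_bar 0.95 297.4 236.0 [0.5026 0.1139 0.0695]
jar 0.68 324.4 190.7 [ 0.4995 -0.1946  0.    ]
mouth 0.82 330.3 156.5 [ 0.4947 -0.1847  0.105 ]
rest 0.62 295.3 264.8 [0.501  0.1158 0.    ]
cream_jar 0.62 246.1 184.5 [ 0.7033 -0.1503  0.    ]
white_bottle 0.9 186.8 201.3 [ 0.8115 -0.0179  0.    ]
white_bottle 0.43 208.5 227.9 [0.714  0.0644 0.    ]
```

Run:
```python
import cv2
a=cv2.imread("pics/top0.png"); 
cv2.imwrite("pics/c1.png",cv2.resize(a[195:315,130:390],None,fx=3,fy=3,interpolation=cv2.INTER_CUBIC))
b=cv2.imread("pics/side0.png")
cv2.imwrite("pics/c3.png",cv2.resize(b[110:300,150:410],None,fx=3,fy=3,interpolation=cv2.INTER_CUBIC))
```

```text
(no output)
```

View pics/top0.png

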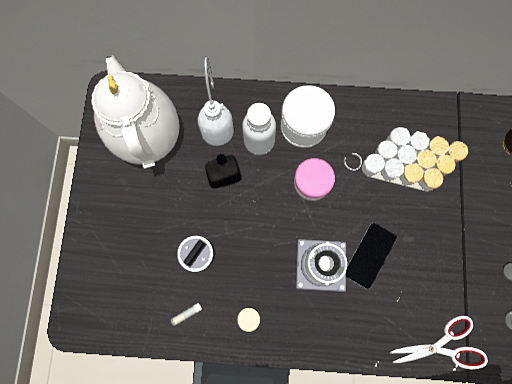

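View pics/c1.png

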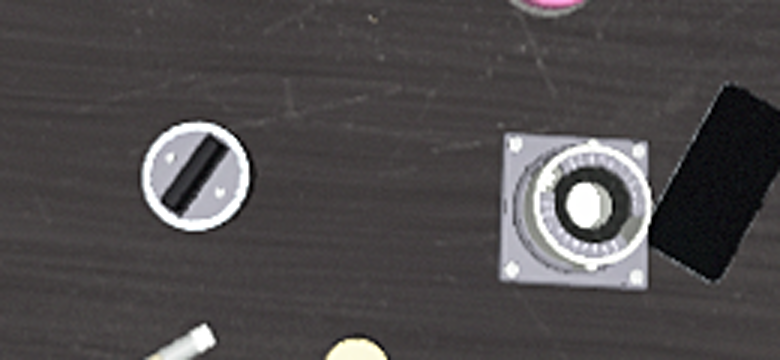

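View pics/c3.png

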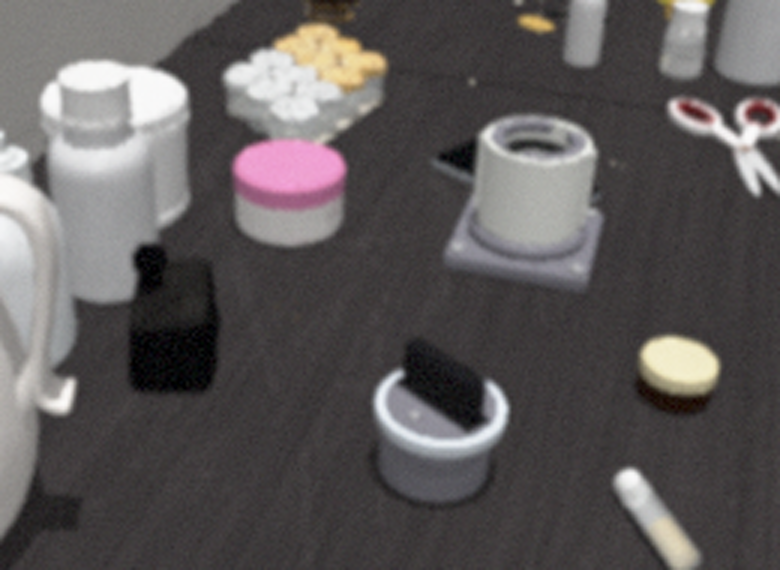

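```bash
cat > fit.py <<'E'
from h import *
p=robot.read_camera("top"); a=p["img"]
cv2.imwrite("pics/m1.png",cv2.resize(a[235:295,290:355],None,fx=9,fy=9,interpolation=cv2.INTER_CUBIC))
cv2.imwrite("pics/b1.png",cv2.resize(a[230:280,170:222],None,fx=9,fy=9,interpolation=cv2.INTER_CUBIC))
g=cv2.cvtColor(a,cv2.COLOR_BGR2GRAY).astype(np.float32)
def ringfit(c0,z,r):
    # maximise brightness on inner-wall ring minus outside
    from scipy.optimize import minimize
    th=np.linspace(0,2*np.pi,120,endpoint=False)
    def cost(c):
        s=0
        for rr,w in((r-.002,1),(r+.004,-1)):
            q=proj(p,np.c_[c[0]+rr*np.cos(th),c[1]+rr*np.sin(th),np.full(120,z)]).astype(np.float32)
            s+=w*cv2.remap(g,q[:,0].reshape(1,-1),q[:,1].reshape(1,-1),cv2.INTER_LINEAR).mean()
        return -s
    best=min((cost((c0[0]+i,c0[1]+j)),c0[0]+i,c0[1]+j) for i in np.arange(-.012,.0121,.0005) for j in np.arange(-.012,.0121,.0005))
    return best
print("flange",ringfit((.505,.114),.0525,.042))
print("rim",ringfit((.497,-.18),.105,.044))
# bar: dark pixels
z=.0805
sub=(g<45)
ys,xs=np.where(sub[238:268,182:208]); P=np.array([atz(p,x+182,y+238,z)[:2] for x,y in zip(xs,ys)])
(c,sz,an)=cv2.minAreaRect(P.astype(np.float32)*1000); print("bar",c,sz,an)
d=P-P.mean(0); u,s,vt=np.linalg.svd(d,full_matrices=False); print("pca deg",np.degrees(np.arctan2(vt[0,1],vt[0,0])),P.mean(0))
E
python3 fit.py
```

```text
flange (np.float32(-199.30531), np.float64(0.5025000000000001), np.float64(0.11650000000000002))
rim (np.float32(-119.1577), np.float64(0.4985), np.float64(-0.1875))
bar (502.0247802734375, 111.3552474975586) (67.42512512207031, 53.2794189453125) 5.343949794769287
pca deg 151.4686054332159 [0.50188461 0.11229958]
```

```bash
sleep 1
```

```text
(no output)
```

View pics/m1.png

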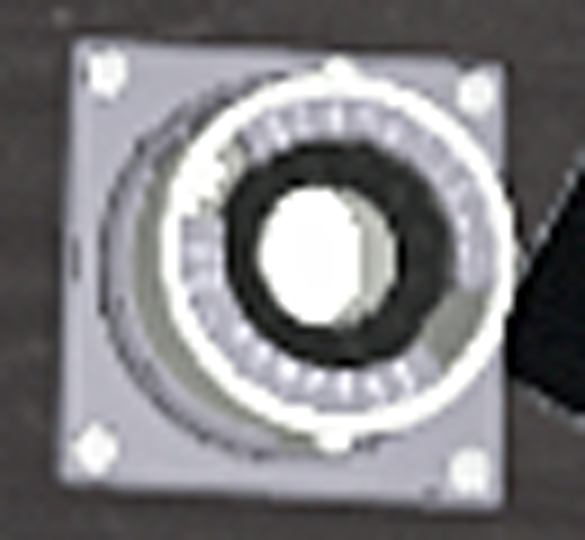

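View pics/b1.png

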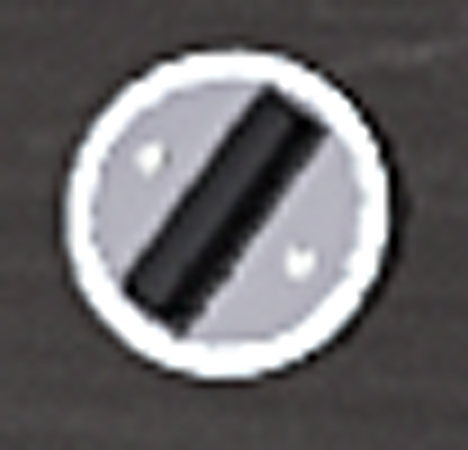

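Run:
```python
from h import *
p=robot.read_camera("top")
M=lambda x,y,z:atz(p,290+x/9-.44,235+y/9-.44,z)[:2]
B=lambda x,y,z:atz(p,170+x/9-.44,230+y/9-.44,z)[:2]
print("rimc",M(340,255,.105),"flange c",B(228,213,.0465))
def ang(a,b): d=b-a; return np.degrees(np.arctan2(d[1],d[0])),np.linalg.norm(d)
print("ribs",ang(M(335,440,.105),M(338,72,.105)),"mid",(M(335,440,.105)+M(338,72,.105))/2)
print("notch",ang(M(455,325,.1),M(212,180,.1)), (M(455,325,.1)+M(212,180,.1))/2)
print("holder", ang(M(67,480,.01),M(80,42,.01)),ang(M(500,505,.01),M(500,68,.01)), "screws mid",(M(107,72,.02)+M(475,93,.02)+M(95,450,.02)+M(468,470,.02))/4)
print("bar top",ang(B(153,310,.0805),B(298,108,.0805)),(B(153,310,.0805)+B(298,108,.0805))/2)
print("screws",ang(B(150,158,.047),B(300,264,.047)),(B(150,158,.047)+B(300,264,.047))/2)
for z in(.0465,.0525): print(proj(p,[[.504,.1165,z]]))
q=robot.read_camera("side");b=q["img"]
cv2.imwrite("pics/s1.png",cv2.resize(b[135:220,285:365],None,fx=7,fy=7,interpolation=cv2.INTER_CUBIC))
cv2.imwrite("pics/s2.png",cv2.resize(b[210:285,260:330],None,fx=8,fy=8,interpolation=cv2.INTER_CUBIC))
```

```text
rimc [ 0.49776147 -0.18760835] flange c [0.50225515 0.1172441 ]
ribs (np.float64(1.3807942052140694), np.float64(0.08995077087704767)) mid [ 0.49791767 -0.18674257]
notch (np.float64(62.90771733744744), np.float64(0.06892692973380377)) [ 0.4986504  -0.18665536]
holder (np.float64(0.9822528603098324), np.float64(0.1175553913066126)) (np.float64(1.3256072800896133), np.float64(0.11684045445558044)) screws mid [ 0.49843167 -0.18702469]
bar top (np.float64(-30.77011789219586), np.float64(0.062304877921751885)) [0.50115807 0.1130101 ]
screws (np.float64(-120.46329010485215), np.float64(0.04905269979852964)) [0.50272716 0.11808007]
[[195.27759497 252.5104711 ]]
[[194.93343831 252.31480377]]
```

View pics/s1.png

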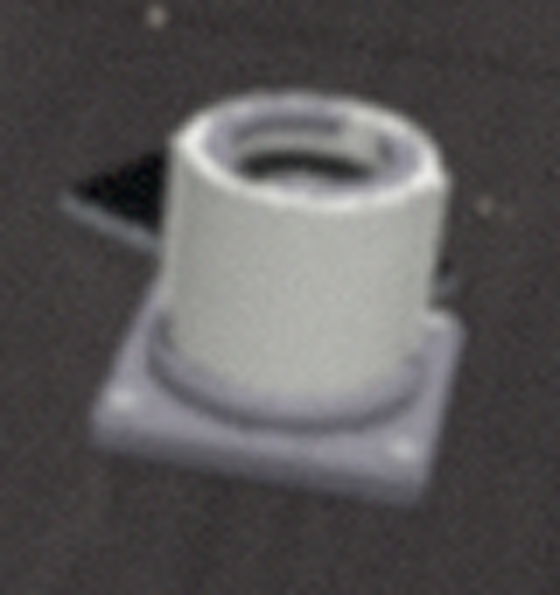

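View pics/s2.png

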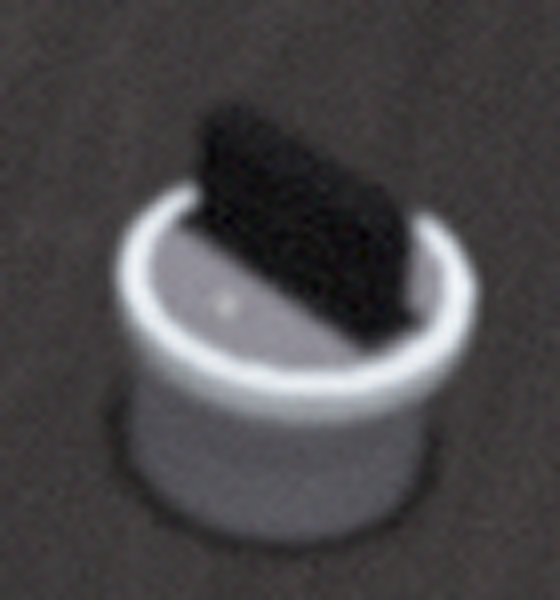

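Run:
```python
from h import *
p=robot.read_camera("top");q=robot.read_camera("side")
B=lambda x,y,z:atz(p,170+x/9-.44,230+y/9-.44,z)[:2]
print("screws",(B(150,158,.0525)+B(300,264,.0525))/2, "flange",B(228,213,.0525))
# overlays
th=np.linspace(0,2*np.pi,200)
def ov(P,c,r,z,box,s,name):
    x0,y0,x1,y1=box
    im=cv2.resize(P["img"][y0:y1,x0:x1],None,fx=s,fy=s,interpolation=cv2.INTER_CUBIC)
    for u,v in proj(P,np.c_[c[0]+r*np.cos(th),c[1]+r*np.sin(th),np.full(200,z)]):
        cv2.circle(im,(int((u-x0+.5)*s),int((v-y0+.5)*s)),1,(0,0,255),-1)
    return im
a=ov(q,(.5025,.1165),.042,.0525,(260,210,330,285),6,"")
b=ov(q,(.498,-.187),.044,.105,(285,135,365,220),6,"")
h=max(a.shape[0],b.shape[0]); f=lambda i:np.pad(i,((0,h-i.shape[0]),(0,0),(0,0)))
cv2.imwrite("pics/ov.png",cv2.resize(np.hstack([f(a),f(b)]),None,fx=.85,fy=.85))
s=st(); r=R.from_rotvec(s["orientation"]).as_matrix()
r=r@R.from_euler("z",-49,degrees=True).as_matrix()
d=r.T@(np.array([.5025,.1165,.17])-s["tool_pos"]); print("shift tool after -49:",d)
```

```text
screws [0.50236699 0.11728525] flange [0.50186518 0.11638231]
t 1.15 pos [ 0.1909 -0.5688  0.2187] toolx [ 0.318 -0.948  0.   ] toolz [ 0. -0. -1.] yaw -71.45 F [ 0.83  0.03 -0.69] M [-0.02  0.03 -0.01] open 0.0926 q [-1.332  0.13   1.488  0.     1.523 -0.085]
shift tool after -49: [ 0.02627568 -0.75236601  0.04864522]
```

View pics/ov.png

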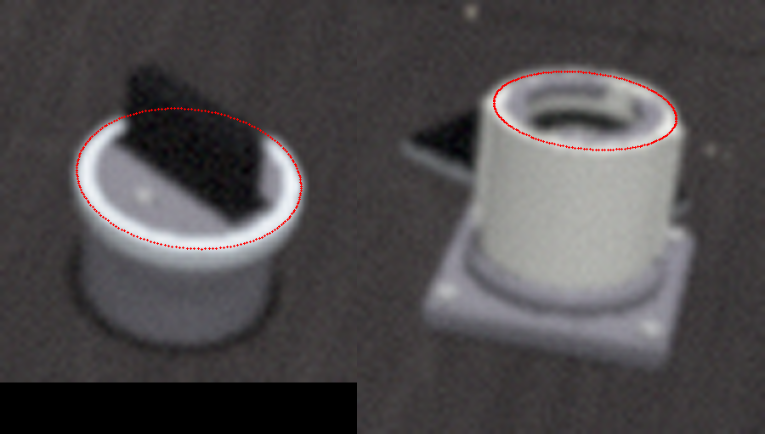

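Request:
jog_arm(
  commands=[-1,0,0,0,-7,-1,0,0,0,-7,-1,0,0,0,-7,-1,0,0,0,-7,-1,0,0,0,-7,-1,0,0,0,-7,-1,0,0,0,-7,-1,0.002,-0.036,0,0,-1,0.002,-0.036,0,0,-1,0.002,-0.036,0,0,-1,0.002,-0.036,0,0,-1,0.002,-0.036,0,0,-1,0.002,-0.036,0,0,-1,0.002,-0.036,0,0,-1,0.002,-0.036,0,0,-1,0.002,-0.036,0,0,-1,0.002,-0.036,0,0,-1,0.002,-0.036,0,0,-1,0.002,-0.036,0,0,-1,0.002,-0.036,0,0],
  grip_force=30,
)

```text
t: 2.82
tool_pos: [0.3941, -0.1446, 0.219]
orientation: [3.081, -0.612, 0.002]
force: [1.2, -0.4, -0.1]
opening: 0.0925
```

```bash
cat > to.py <<'E'
import sys
from h import *
s=st(); r=R.from_rotvec(s["orientation"]).as_matrix()
t=np.array(list(map(float,sys.argv[1:4]))); print("tool shift",np.round(r.T@(t-s["tool_pos"]),4))
E
python3 to.py .5025 .1165 .17
```

```text
t 2.82 pos [ 0.3941 -0.1446  0.219 ] toolx [ 0.924 -0.382  0.001] toolz [ 0.001 -0.    -1.   ] yaw -22.46 F [ 1.18 -0.41 -0.14] M [-0.03 -0.08  0.04] open 0.0925 q [-0.474 -0.38   1.956 -0.     1.565 -0.082]
tool shift [ 0.0004 -0.2827  0.049 ]
```

Request:
jog_arm(
  commands=[-1,0,-0.035,0.006,0,-1,0,-0.035,0.006,0,-1,0,-0.035,0.006,0,-1,0,-0.035,0.006,0,-1,0,-0.035,0.006,0,-1,0,-0.035,0.006,0,-1,0,-0.035,0.006,0,-1,0,-0.035,0.006,0,-1,0,0,0,-6.8,-1,0,0,0,-6.8,-1,0,0,0,-6.8,-1,0,0,0,-6.8,-1,0,0,0,-6.8,-1,0,0,0,-6.8,-1,0,0,0,-6.8,-1,0,0,0,-6.8,-1,0,0,0,-6.8,-1,0,0,0,-6.8,-1,0,0,0,-6.8,-1,0,0,0,-6.8],
)

```text
t: 4.48
tool_pos: [0.5006, 0.1126, 0.1707]
orientation: [2.728, 1.559, 0.0]
force: [0.8, -0.3, 1.0]
opening: 0.093
```

```bash
python3 to.py .5025 .1165 .058
python3 - <<'E'
from h import *
q=robot.read_camera("side"); cv2.imwrite("pics/s3.png",cv2.resize(q["img"][100:300,180:400],None,fx=3,fy=3))
E
```

```text
t 4.48 pos [0.5006 0.1126 0.1707] toolx [0.508 0.862 0.   ] toolz [ 0.  0. -1.] yaw 59.49 F [ 0.83 -0.31  0.96] M [-0.03 -0.13  0.03] open 0.093 q [ 0.121 -0.079  1.789  0.     1.431 -0.917]
tool shift [ 0.0043 -0.0004  0.1127]
```

View pics/s3.png

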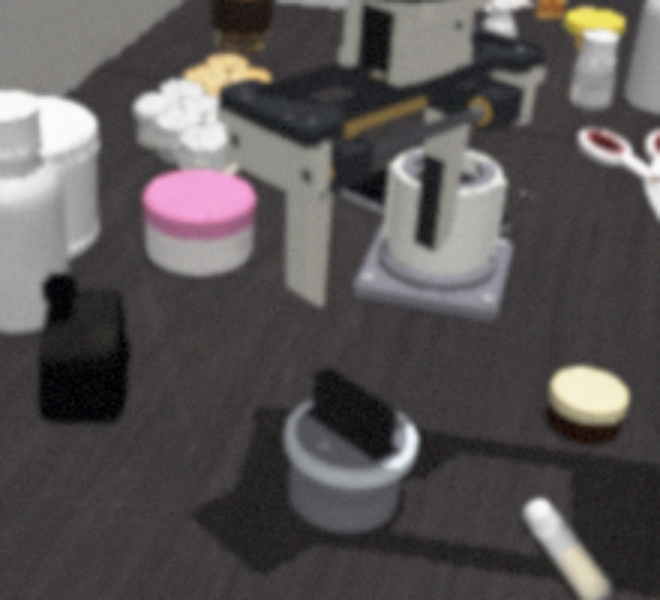

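Request:
jog_arm(
  commands=[-1,0.002,0,0.025,0,-1,0.0023,0,0.025,0,-1,0,0,0.025,0,-1,0,0,0.022,0,-1,0,0,0.015,0,-1,0,0,0,0],
)

```text
t: 5.03
tool_pos: [0.4998, 0.1159, 0.0548]
orientation: [-2.732, -1.546, 0.009]
force: [-0.1, -0.4, -0.7]
opening: 0.0933
```

```bash
python3 to.py .5025 .1165 .058
python3 - <<'E'
from h import *
q=robot.read_camera("side"); cv2.imwrite("pics/s4.png",cv2.resize(q["img"][150:300,230:350],None,fx=4,fy=4))
E
```

```text
t 5.03 pos [0.4998 0.1159 0.0548] toolx [ 0.515  0.857 -0.004] toolz [-0.006 -0.001 -1.   ] yaw 59.0 F [-0.06 -0.39 -0.71] M [ 0.01 -0.13  0.  ] open 0.0933 q [ 0.128  0.048  1.887 -0.     1.213 -0.902]
tool shift [ 0.0019  0.002  -0.0033]
```

View pics/s4.png

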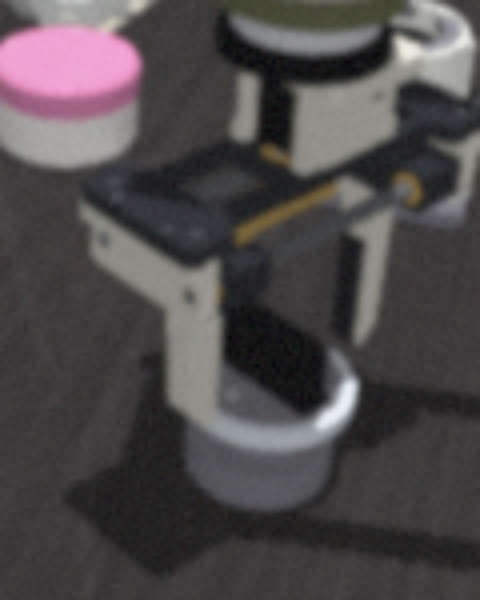

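Request:
jog_arm(
  commands=[-1,0,0,0,0,-1,0,0,0,0],
)

```text
t: 5.25
tool_pos: [0.504, 0.1164, 0.0603]
orientation: [2.732, 1.549, 0.004]
force: [0.6, -0.4, 0.7]
opening: 0.0929
```

```bash
python3 to.py .5025 .1165 .058
```

```text
t 5.25 pos [0.504  0.1164 0.0603] toolx [0.514 0.858 0.002] toolz [ 0.002  0.    -1.   ] yaw 59.1 F [ 0.59 -0.38  0.68] M [ 0.06 -0.16  0.01] open 0.0929 q [ 0.128  0.043  1.881  0.     1.215 -0.904]
tool shift [-0.0007 -0.0013  0.0023]
```

Request:
jog_arm(
  commands=[-1,0,0,0.001,0,1,0,0,0,0,1,0,0,0,0,1,0,0,0,0,1,0,0,0,0,1,0,0,0,0,1,0,0,0,0,1,0,0,0,0,1,0,0,0,0,1,0,0,0,0],
  grip_force=35,
)

```text
t: 6.08
tool_pos: [0.5027, 0.1163, 0.0576]
orientation: [-2.732, -1.551, 0.0]
force: [-1.1, -0.0, -0.6]
opening: 0.0377
```

```bash
python3 to.py .5025 .1165 .058
```

```text
t 6.08 pos [0.5027 0.1163 0.0576] toolx [ 0.513  0.859 -0.   ] toolz [-0. -0. -1.] yaw 59.15 F [-1.09 -0.04 -0.6 ] M [ 0.01 -0.15  0.01] open 0.0377 q [ 0.128  0.046  1.883  0.     1.213 -0.905]
tool shift [ 0.0001 -0.0003 -0.0004]
```

Request:
jog_arm(
  commands=[1,0,0,0,0,1,0,0,0,0,1,0,0,0,0,1,0,0,0,0,1,0,0,0,0,1,0,0,0,0],
)

```text
t: 6.58
tool_pos: [0.5028, 0.1163, 0.0576]
orientation: [-2.732, -1.551, 0.0]
force: [0.5, 0.7, -0.7]
opening: 0.0138
```

```bash
python3 to.py .5025 .1165 .058
```

```text
t 6.58 pos [0.5028 0.1163 0.0576] toolx [ 0.513  0.859 -0.   ] toolz [-0.  0. -1.] yaw 59.15 F [ 0.52  0.7  -0.66] M [-0.01 -0.22  0.  ] open 0.0138 q [ 0.128  0.046  1.883  0.     1.213 -0.904]
tool shift [ 0.     -0.0003 -0.0004]
```

Request:
jog_arm(
  commands=[1,0,0,-0.01,0,1,0,0,-0.03,0,1,0,0,-0.035,0,1,0,0,-0.035,0,1,0,0,-0.03,7,1,0,0,0,7,1,0,0,0,7,1,0,0,0,7,1,0,0,0,7,1,0,0,0,7,1,0,0,0,7,1,0,0,0,7,1,0,0,0,7,1,0,0,0,7,1,0,0,0,7,1,0,0,0,2],
)

```text
t: 7.92
tool_pos: [0.5025, 0.1162, 0.1981]
orientation: [3.092, -0.553, -0.0]
force: [-0.5, 0.3, -2.1]
opening: 0.0135
```

```bash
python3 to.py .498 -.187 .198
python3 - <<'E'
from h import *
q=robot.read_camera("side"); cv2.imwrite("pics/s5.png",cv2.resize(q["img"][100:250,230:380],None,fx=4,fy=4))
E
```

```text
t 7.92 pos [0.5025 0.1162 0.1981] toolx [ 0.938 -0.346 -0.   ] toolz [-0. -0. -1.] yaw -20.27 F [-0.5   0.26 -2.14] M [-0.05 -0.06 -0.04] open 0.0135 q [ 0.128 -0.088  1.747 -0.     1.483  0.482]
tool shift [1.008e-01 2.860e-01 1.000e-04]
```

View pics/s5.png

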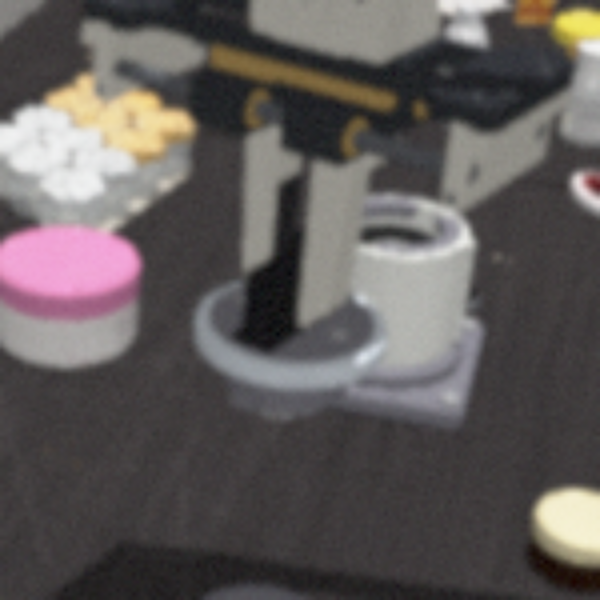

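```bash
cat > ovl.py <<'E'
from h import *
import sys
cx,cy,z,n=float(sys.argv[1]),float(sys.argv[2]),float(sys.argv[3]),sys.argv[4]
th=np.linspace(0,2*np.pi,240)
out=[]
for nm in("side","top"):
    P=robot.read_camera(nm); u0,v0=proj(P,[[cx,cy,z]])[0].astype(int); x0,y0=max(u0-40,0),max(v0-40,0); s=5
    im=cv2.resize(P["img"][y0:y0+80,x0:x0+80],None,fx=s,fy=s,interpolation=cv2.INTER_CUBIC)
    for u,v in proj(P,np.c_[cx+.042*np.cos(th),cy+.042*np.sin(th),np.full(240,z)]):
        cv2.circle(im,(int((u-x0+.5)*s),int((v-y0+.5)*s)),1,(0,0,255),-1)
    out.append(im)
cv2.imwrite(n,np.hstack(out))
E
python3 ovl.py .5025 .1162 .193 pics/o5.png
```

```text
(no output)
```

View pics/o5.png

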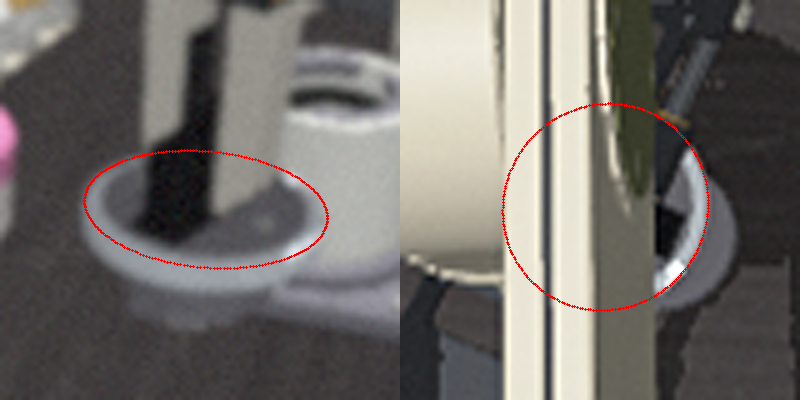

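Request:
jog_arm(
  commands=[1,0.0126,0.0357,0,0,1,0.0126,0.0357,0,0,1,0.0126,0.0357,0,0,1,0.0126,0.0357,0,0,1,0.0126,0.0357,0,0,1,0.0126,0.0357,0,0,1,0.0126,0.0357,0,0,1,0.0126,0.0361,0,0,1,0,0,0.02,0,1,0,0,0.01,0,1,0,0,0,0,1,0,0,0,0],
)

```text
t: 9.07
tool_pos: [0.4997, -0.1856, 0.1667]
orientation: [-3.094, 0.539, 0.004]
force: [0.3, 0.3, -2.5]
opening: 0.0137
```

```bash
python3 to.py .498 -.187 .14; python3 ovl.py .498 -.187 .163 pics/o6.png
```

```text
t 9.07 pos [ 0.4997 -0.1856  0.1667] toolx [ 0.941 -0.338 -0.003] toolz [-0.002  0.002 -1.   ] yaw -19.75 F [ 0.28  0.31 -2.49] M [-0.04 -0.04  0.01] open 0.0137 q [-0.452 -0.018  1.737  0.     1.425 -0.107]
tool shift [-0.001   0.0019  0.0267]
```

View pics/o6.png

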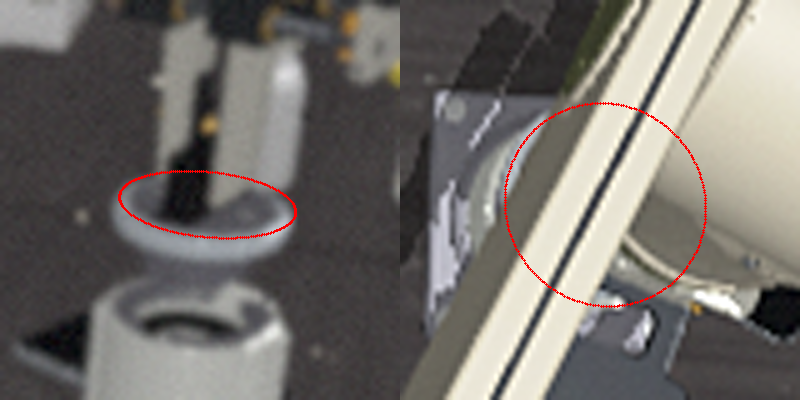

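Request:
jog_arm(
  commands=[1,0,0,0.01,0,1,0,0,0.01,0,1,0,0,0.003,0,1,0,0,0,0,1,0,0,0,0,1,0,0,0,0],
)

```text
t: 9.67
tool_pos: [0.5006, -0.187, 0.1448]
orientation: [3.095, -0.541, 0.0]
force: [0.4, 0.5, -3.1]
opening: 0.014
```

```bash
python3 to.py .498 -.187 .14
python3 - <<'E'
from h import *
q=robot.read_camera("side"); cv2.imwrite("pics/s7.png",cv2.resize(q["img"][110:220,270:380],None,fx=5,fy=5))
E
```

```text
t 9.67 pos [ 0.5006 -0.187   0.1448] toolx [ 0.941 -0.339  0.   ] toolz [ 0. -0. -1.] yaw -19.84 F [ 0.42  0.54 -3.06] M [-0.07 -0.07  0.  ] open 0.014 q [-0.453  0.     1.761 -0.     1.381 -0.107]
tool shift [-0.0024  0.0009  0.0048]
```

View pics/s7.png

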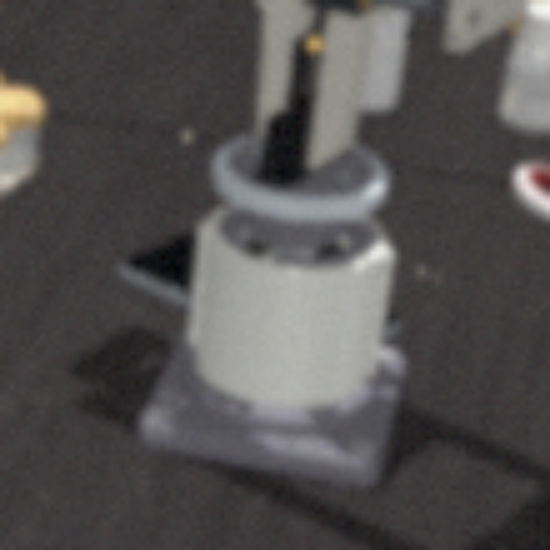

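```bash
cat > ov2.py <<'E'
from h import *
import sys
fx,fy,jx,jy=map(float,sys.argv[1:5]); zf=float(sys.argv[5])
P=robot.read_camera("side"); th=np.linspace(0,2*np.pi,300); s=9; x0,y0=298,122
im=cv2.resize(P["img"][y0:y0+66,x0:x0+66],None,fx=s,fy=s,interpolation=cv2.INTER_CUBIC)
def ell(c,r,z,col):
    for u,v in proj(P,np.c_[c[0]+r*np.cos(th),c[1]+r*np.sin(th),np.full(300,z)]):
        cv2.circle(im,(int((u-x0+.5)*s),int((v-y0+.5)*s)),0,col,-1)
ell((fx,fy),.042,zf,(0,0,255)); ell((fx,fy),.042,zf-.01,(0,0,255))
ell((jx,jy),.044,.105,(0,255,0)); 
cv2.imwrite(sys.argv[6],im);
E
python3 ov2.py .5006 -.187 .498 -.187 .1397 pics/o8.png
```

```text
(no output)
```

View pics/o8.png

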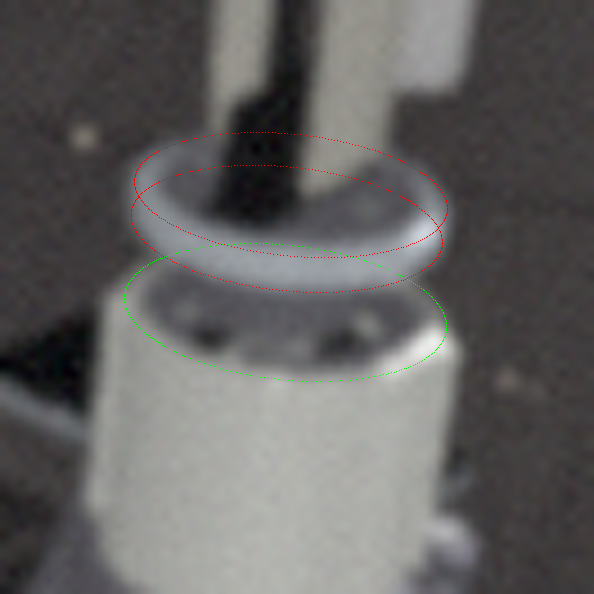

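Request:
jog_arm(
  commands=[1,-0.0015,0.0005,0,0,1,0,0,0.001,0,1,0,0,0.001,0,1,0,0,0.001,0,1,0,0,0.001,0,1,0,0,0,0,1,0,0,0,0],
)

```text
t: 10.35
tool_pos: [0.4988, -0.1869, 0.1405]
orientation: [-3.094, 0.541, 0.0]
force: [0.7, -1.0, -2.7]
opening: 0.0139
```

```bash
python3 to.py .499 -.187 .1386
```

```text
t 10.35 pos [ 0.4988 -0.1869  0.1405] toolx [ 0.941 -0.34  -0.   ] toolz [-0.  0. -1.] yaw -19.85 F [ 0.69 -1.01 -2.71] M [-0.03 -0.08 -0.02] open 0.0139 q [-0.455 -0.     1.769  0.     1.373 -0.108]
tool shift [0.0002 0.0001 0.0019]
```

Request:
jog_arm(
  commands=[1,0,0,0.001,0,1,0,0,0.001,0,1,0,0,0.0005,0,1,0,0,0,0,1,0,0,0,0],
)

```text
t: 10.77
tool_pos: [0.499, -0.187, 0.1384]
orientation: [3.094, -0.541, 0.001]
force: [-0.9, 0.2, 1.3]
opening: 0.0136
```

```bash
python3 to.py .499 -.187 .1386
```

```text
t 10.77 pos [ 0.499  -0.187   0.1384] toolx [ 0.941 -0.34   0.   ] toolz [ 0. -0. -1.] yaw -19.85 F [-0.85  0.18  1.33] M [ 0.03  0.09 -0.02] open 0.0136 q [-4.550e-01  1.000e-03  1.771e+00 -0.000e+00  1.369e+00 -1.080e-01]
tool shift [-0.      0.     -0.0002]
```

Request:
jog_arm(
  commands=[1,0,0,0.0005,0,1,0,0,0,0,1,0,0,0,0],
)

```text
t: 11.02
tool_pos: [0.4991, -0.187, 0.1382]
orientation: [3.094, -0.541, 0.001]
force: [-1.1, 1.1, 4.9]
opening: 0.0137
```

```bash
python3 to.py .499 -.187 .1386
```

```text
t 11.02 pos [ 0.4991 -0.187   0.1382] toolx [ 0.941 -0.339  0.001] toolz [ 0.001 -0.    -1.   ] yaw -19.85 F [-1.09  1.07  4.87] M [ 0.17  0.39 -0.05] open 0.0137 q [-0.455  0.002  1.772 -0.     1.368 -0.108]
tool shift [-0.0001  0.     -0.0004]
```

Request:
jog_arm(
  commands=[1,0,0,0,1,1,0,0,0,1,1,0,0,0,1,1,0,0,0,0.5],
)

```text
t: 11.35
tool_pos: [0.4993, -0.1871, 0.1378]
orientation: [3.076, -0.638, 0.002]
force: [2.5, 0.3, 0.0]
opening: 0.0139
```

```bash
python3 to.py .499 -.187 .1386
```

```text
t 11.35 pos [ 0.4993 -0.1871  0.1378] toolx [ 0.918 -0.398  0.001] toolz [ 0.001 -0.    -1.   ] yaw -23.43 F [2.46 0.25 0.03] M [-0.21 -0.36  0.05] open 0.0139 q [-0.455  0.002  1.772  0.     1.367 -0.046]
tool shift [-0.0004  0.     -0.0008]
```

Request:
jog_arm(
  commands=[1,0,0,0.0005,1,1,0,0,0.0005,0,1,0,0,0,0],
)

```text
t: 11.6
tool_pos: [0.4984, -0.1867, 0.1358]
orientation: [-3.071, 0.663, 0.002]
force: [1.7, 0.5, -1.8]
opening: 0.0136
```

```bash
python3 to.py .499 -.187 .1386
```

```text
t 11.6 pos [ 0.4984 -0.1867  0.1358] toolx [ 0.911 -0.412 -0.001] toolz [-0.001  0.001 -1.   ] yaw -24.35 F [ 1.73  0.49 -1.81] M [-0.12 -0.24 -0.06] open 0.0136 q [-0.455  0.004  1.774 -0.     1.365 -0.03 ]
tool shift [ 0.0007 -0.     -0.0028]
```

Request:
jog_arm(
  commands=[1,0,0,0.001,1,1,0,0,0.001,0.5,1,0,0,0.001,0.5,1,0,0,0,0],
)

```text
t: 11.93
tool_pos: [0.4985, -0.1868, 0.1331]
orientation: [-3.058, 0.717, 0.002]
force: [-0.0, -0.2, -2.4]
opening: 0.0137
```

```bash
python3 to.py .499 -.187 .1386
```

```text
t 11.93 pos [ 0.4985 -0.1868  0.1331] toolx [ 0.896 -0.445 -0.001] toolz [-0.001  0.    -1.   ] yaw -26.4 F [-0.03 -0.21 -2.43] M [-0.08 -0.03 -0.02] open 0.0137 q [-0.455  0.006  1.777 -0.     1.36   0.006]
tool shift [ 0.0005 -0.     -0.0055]
```

Falling freely through the notches with no lateral load. Down to the sprung plate.

Request:
jog_arm(
  commands=[1,0,0,0.001,0,1,0,0,0.001,0,1,0,0,0.001,0,1,0,0,0.001,0,1,0,0,0,0,1,0,0,0,0],
)

```text
t: 12.43
tool_pos: [0.4989, -0.1869, 0.1297]
orientation: [-3.059, 0.716, -0.0]
force: [-0.6, -0.4, -1.4]
opening: 0.0136
```

```bash
python3 to.py .499 -.187 .1201
```

```text
t 12.43 pos [ 0.4989 -0.1869  0.1297] toolx [ 0.896 -0.444  0.   ] toolz [ 0. -0. -1.] yaw -26.34 F [-0.59 -0.37 -1.42] M [-0.05 -0.03  0.05] open 0.0136 q [-0.455  0.009  1.78   0.     1.352  0.005]
tool shift [0.0001 0.     0.0096]
```

Request:
jog_arm(
  commands=[1,0,0,0.0015,0,1,0,0,0.0015,0,1,0,0,0.0015,0,1,0,0,0.0015,0,1,0,0,0.001,0,1,0,0,0.001,0,1,0,0,0,0,1,0,0,0,0],
)

```text
t: 13.1
tool_pos: [0.499, -0.187, 0.1218]
orientation: [3.059, -0.716, 0.0]
force: [-1.2, 0.6, 3.8]
opening: 0.0137
```

```bash
python3 to.py .499 -.187 .1201
```

```text
t 13.1 pos [ 0.499  -0.187   0.1218] toolx [ 0.896 -0.444  0.   ] toolz [ 0. -0. -1.] yaw -26.35 F [-1.16  0.62  3.8 ] M [ 0.14  0.35 -0.  ] open 0.0137 q [-0.455  0.017  1.787  0.     1.337  0.005]
tool shift [-0.      0.      0.0017]
```

Request:
jog_arm(
  commands=[1,0,0,0.0008,0,1,0,0,0.0005,0,1,0,0,0.0003,0,1,0,0,0,0,1,0,0,0,0],
)

```text
t: 13.52
tool_pos: [0.4991, -0.187, 0.1202]
orientation: [3.059, -0.716, 0.001]
force: [-0.9, 1.7, 4.4]
opening: 0.014
```

```bash
python3 to.py .499 -.187 .1201
```

```text
t 13.52 pos [ 0.4991 -0.187   0.1202] toolx [ 0.896 -0.444  0.   ] toolz [ 0. -0. -1.] yaw -26.35 F [-0.86  1.74  4.43] M [ 0.11  0.32 -0.07] open 0.014 q [-0.455  0.018  1.789  0.     1.334  0.005]
tool shift [-0.      0.      0.0001]
```

Request:
jog_arm(
  commands=[1,0,0,0,2,1,0,0,0,3,1,0,0,0,3,1,0,0,0,3,1,0,0,0,3,1,0,0,0,0],
)

```text
t: 14.02
tool_pos: [0.4995, -0.1873, 0.1205]
orientation: [2.947, -1.088, 0.002]
force: [0.4, 0.1, 4.8]
opening: 0.0141
```

```bash
python3 to.py .499 -.187 .1201
```

```text
t 14.02 pos [ 0.4995 -0.1873  0.1205] toolx [ 0.76  -0.65   0.002] toolz [ 0.001 -0.001 -1.   ] yaw -40.54 F [0.39 0.09 4.85] M [ 0.01  0.08 -0.07] open 0.0141 q [-0.455  0.018  1.788 -0.     1.333  0.253]
tool shift [-0.0005  0.0001  0.0004]
```

Turning freely. Continue up to and past the catch in small pieces.

Request:
jog_arm(
  commands=[1,0,0,0.0002,2,1,0,0,0,2,1,0,0,0,2,1,0,0,0,2,1,0,0,0,2,1,0,0,0,2,1,0,0,0,2,1,0,0,0,0],
)

```text
t: 14.68
tool_pos: [0.4995, -0.1873, 0.1203]
orientation: [2.793, -1.438, 0.003]
force: [-0.1, -0.6, 5.1]
opening: 0.0137
```

```bash
python3 to.py .499 -.187 .1201
```

```text
t 14.68 pos [ 0.4995 -0.1873  0.1203] toolx [ 0.581 -0.814  0.001] toolz [ 0.001 -0.001 -1.   ] yaw -54.48 F [-0.07 -0.58  5.12] M [0.04 0.07 0.03] open 0.0137 q [-0.455  0.018  1.789 -0.     1.333  0.496]
tool shift [-0.0005  0.0003  0.0002]
```

Request:
jog_arm(
  commands=[1,0,0,0,2,1,0,0,0,2,1,0,0,0,2,1,0,0,0,2,1,0,0,0,2,1,0,0,0,0],
)

```text
t: 15.18
tool_pos: [0.4995, -0.1873, 0.1203]
orientation: [-2.657, 1.676, -0.003]
force: [-0.6, 0.5, 6.0]
opening: 0.0139
```

```bash
python3 to.py .499 -.187 .1201
```

```text
t 15.18 pos [ 0.4995 -0.1873  0.1203] toolx [ 0.431 -0.902  0.001] toolz [ 0.002 -0.001 -1.   ] yaw -64.48 F [-0.61  0.52  6.  ] M [ 0.05  0.09 -0.02] open 0.0139 q [-0.455  0.018  1.789 -0.     1.333  0.671]
tool shift [-0.0005  0.0004  0.0002]
```

Request:
jog_arm(
  commands=[1,0,0,0,2,1,0,0,0,2,1,0,0,0,2,1,0,0,0,2,1,0,0,0,2,1,0,0,0,2,1,0,0,0,2,1,0,0,0,2,1,0,0,0,2,1,0,0,0,0],
)

```text
t: 16.02
tool_pos: [0.4995, -0.1873, 0.1203]
orientation: [-2.362, 2.071, -0.002]
force: [0.1, -0.4, 5.1]
opening: 0.014
```

```bash
python3 to.py .499 -.187 .1201
```

```text
t 16.02 pos [ 0.4995 -0.1873  0.1203] toolx [ 0.131 -0.991  0.001] toolz [ 0.001 -0.001 -1.   ] yaw -82.48 F [ 0.11 -0.35  5.1 ] M [0.06 0.09 0.05] open 0.014 q [-0.455  0.018  1.789  0.     1.333  0.985]
tool shift [-0.0003  0.0005  0.0002]
```

Request:
jog_arm(
  commands=[1,0,0,0,1,1,0,0,0,1,1,0,0,0,1,1,0,0,0,1,1,0,0,0,1,1,0,0,0,1,1,0,0,0,0],
)

```text
t: 16.6
tool_pos: [0.4996, -0.1872, 0.1203]
orientation: [-2.252, 2.19, -0.003]
force: [0.4, 0.2, 5.0]
opening: 0.0133
```

```bash
python3 to.py .499 -.187 .1201
```

```text
t 16.6 pos [ 0.4996 -0.1872  0.1203] toolx [ 0.028 -1.     0.001] toolz [ 0.002 -0.001 -1.   ] yaw -88.41 F [0.44 0.18 4.97] M [0.1  0.07 0.08] open 0.0133 q [-0.455  0.018  1.789  0.     1.333  1.088]
tool shift [-0.0002  0.0006  0.0002]
```

Request:
jog_arm(
  commands=[1,0,0,0,1,1,0,0,0,0,1,0,0,0,0],
)

```text
t: 16.85
tool_pos: [0.4996, -0.1873, 0.1203]
orientation: [-2.234, 2.208, -0.003]
force: [0.4, -0.2, 5.4]
opening: 0.0133
```

```bash
python3 to.py .499 -.187 .1201
```

```text
t 16.85 pos [ 0.4996 -0.1873  0.1203] toolx [ 0.011 -1.     0.001] toolz [ 0.002 -0.001 -1.   ] yaw -89.35 F [ 0.36 -0.23  5.41] M [ 0.09 -0.    0.04] open 0.0133 q [-0.455  0.018  1.789  0.     1.333  1.105]
tool shift [-0.0003  0.0006  0.0002]
```

Request:
jog_arm(
  commands=[1,0,0,0,1,1,0,0,0,0,1,0,0,0,0],
)

```text
t: 17.1
tool_pos: [0.4996, -0.1872, 0.1203]
orientation: [-2.214, 2.228, -0.002]
force: [0.4, 0.7, 6.1]
opening: 0.0136
```

```bash
python3 to.py .499 -.187 .1201
```

```text
t 17.1 pos [ 0.4996 -0.1872  0.1203] toolx [-0.006 -1.     0.001] toolz [ 0.001 -0.001 -1.   ] yaw -90.35 F [0.39 0.75 6.12] M [0.09 0.05 0.05] open 0.0136 q [-0.455  0.018  1.789  0.     1.333  1.122]
tool shift [-0.0002  0.0006  0.0002]
```

Request:
jog_arm(
  commands=[1,0,0,0,1,1,0,0,0,0.5,1,0,0,0,0],
)

```text
t: 17.35
tool_pos: [0.4995, -0.1872, 0.1203]
orientation: [-2.184, 2.257, -0.002]
force: [0.3, -0.2, 4.4]
opening: 0.014
```

```bash
python3 to.py .499 -.187 .1201
```

```text
t 17.35 pos [ 0.4995 -0.1872  0.1203] toolx [-0.033 -0.999  0.001] toolz [ 0.001 -0.001 -1.   ] yaw -91.88 F [ 0.33 -0.19  4.45] M [0.09 0.12 0.1 ] open 0.014 q [-0.455  0.018  1.789 -0.     1.333  1.149]
tool shift [-0.0002  0.0006  0.0002]
```

Request:
jog_arm(
  commands=[1,0,0,0,1,1,0,0,0,0,1,0,0,0,0],
)

```text
t: 17.6
tool_pos: [0.4995, -0.1873, 0.1203]
orientation: [-2.165, 2.276, -0.002]
force: [-0.0, -0.7, 5.1]
opening: 0.0137
```

```bash
python3 to.py .499 -.187 .1201
```

```text
t 17.6 pos [ 0.4995 -0.1873  0.1203] toolx [-0.05  -0.999  0.001] toolz [ 0.001 -0.001 -1.   ] yaw -92.85 F [-0.04 -0.71  5.1 ] M [0.07 0.03 0.05] open 0.0137 q [-0.455  0.018  1.789 -0.     1.333  1.166]
tool shift [-0.0003  0.0006  0.0002]
```

Request:
jog_arm(
  commands=[1,0,0,0,0.8,1,0,0,0,0,1,0,0,0,0],
)

```text
t: 17.85
tool_pos: [0.4996, -0.1874, 0.1203]
orientation: [-2.15, 2.291, -0.003]
force: [0.2, -0.8, 5.1]
opening: 0.0135
```

```bash
python3 to.py .499 -.187 .1201
```

```text
t 17.85 pos [ 0.4996 -0.1874  0.1203] toolx [-0.063 -0.998  0.001] toolz [ 0.001 -0.001 -1.   ] yaw -93.64 F [ 0.18 -0.75  5.13] M [-0.04  0.13  0.22] open 0.0135 q [-0.455  0.018  1.789 -0.     1.333  1.18 ]
tool shift [-0.0003  0.0006  0.0002]
```

Request:
jog_arm(
  commands=[1,0,0,0,0.8,1,0,0,0,0,1,0,0,0,0],
)

```text
t: 18.1
tool_pos: [0.4995, -0.1874, 0.1203]
orientation: [-2.134, 2.305, -0.003]
force: [0.4, -1.0, 4.3]
opening: 0.0137
```

```bash
python3 to.py .499 -.187 .1201;python3 - <<'E'
from h import *
q=robot.read_camera("side"); cv2.imwrite("pics/s9.png",cv2.resize(q["img"][110:220,270:380],None,fx=5,fy=5))
E
```

```text
t 18.1 pos [ 0.4995 -0.1874  0.1203] toolx [-0.077 -0.997  0.001] toolz [ 0.001 -0.001 -1.   ] yaw -94.42 F [ 0.35 -1.02  4.27] M [-0.09 -0.01  0.39] open 0.0137 q [-0.455  0.018  1.789 -0.     1.333  1.193]
tool shift [-0.0004  0.0005  0.0002]
```

View pics/s9.png

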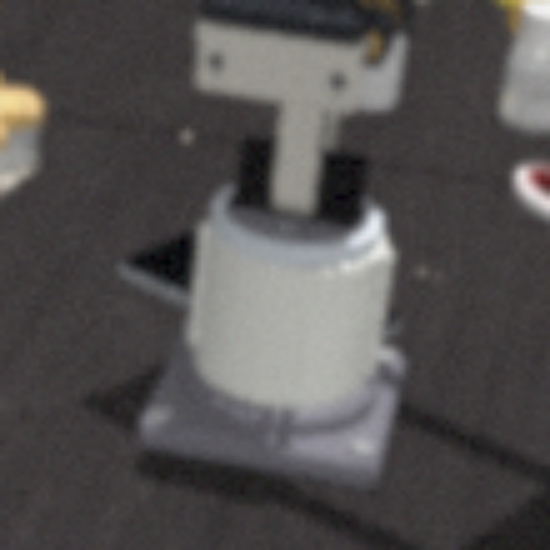

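Request:
jog_arm(
  commands=[1,0,0,0,-1.5,1,0,0,0,-1.5,1,0,0,-0.001,0,1,0,0,-0.001,0,1,0,0,-0.001,0,1,0,0,-0.001,0,1,0,0,-0.0005,0,1,0,0,0,0,1,0,0,0,0],
)

```text
t: 18.9
tool_pos: [0.4991, -0.1871, 0.1245]
orientation: [-2.193, 2.249, -0.001]
force: [2.2, -0.8, 3.9]
opening: 0.0138
```

```bash
python3 to.py .499 -.187 .1256
```

```text
t 18.9 pos [ 0.4991 -0.1871  0.1245] toolx [-0.026 -1.     0.   ] toolz [ 0.001 -0.    -1.   ] yaw -91.46 F [ 2.24 -0.76  3.89] M [-0.31 -0.52 -0.07] open 0.0138 q [-0.455  0.014  1.785  0.     1.342  1.141]
tool shift [-0.0001  0.0001 -0.0011]
```

Request:
jog_arm(
  commands=[1,0,0,-0.0005,0,1,0,0,-0.0005,0,1,0,0,0,0,1,0,0,0,0],
)

```text
t: 19.23
tool_pos: [0.4989, -0.1869, 0.1253]
orientation: [2.193, -2.249, -0.0]
force: [2.5, -1.4, 3.6]
opening: 0.0138
```

```bash
python3 to.py .499 -.187 .1256
```

```text
t 19.23 pos [ 0.4989 -0.1869  0.1253] toolx [-0.025 -1.    -0.   ] toolz [-0.  0. -1.] yaw -91.45 F [ 2.48 -1.37  3.61] M [-0.25 -0.5  -0.02] open 0.0138 q [-0.455  0.013  1.784  0.     1.344  1.141]
tool shift [ 0.0001 -0.0001 -0.0003]
```

Request:
jog_arm(
  commands=[0,0,0,0,0,0,0,0,0,0,0,0,0,0,0,0,0,0,0,0,0,0,0,0,0,0,0,0,0,0,0,0,0,0,0,0,0,0,0,0,0,0,0,0,0,0,0,0,0,0],
)

```text
t: 20.07
tool_pos: [0.4989, -0.1869, 0.1254]
orientation: [-2.193, 2.249, -0.0]
force: [-1.1, -0.4, -0.1]
opening: 0.0463
```

Request:
jog_arm(
  commands=[0,0,0,-0.01,0,0,0,0,-0.02,0,0,0,0,-0.03,0,0,0,0,-0.03,0,0,0.03,0,-0.03,0,0,0.03,0,0,0,0,0.035,0,0,0,0,0.035,0,0,0,0,0.035,0,0,0,0,0.035,0,0,0,0,0.035,0,0,0,0,0,0,0,0],
)

```text
t: 21.07
tool_pos: [0.4911, -0.4269, 0.2442]
orientation: [2.187, -2.253, 0.0]
force: [0.9, 0.3, -0.8]
opening: 0.0463
```

```bash
cat > fin.py <<'E'
from h import *
st()
for n in("top","side"):
    p=robot.read_camera(n); x0,y0=(280,225) if n=="top" else (285,125)
    cv2.imwrite(f"pics/f_{n}.png",cv2.resize(p["img"][y0:y0+85,x0:x0+85],None,fx=7,fy=7,interpolation=cv2.INTER_CUBIC))
    th="blade_base"
    for r in robot.pinpoint(th,p)[:1]:
        v,u=r["position"][0]*384,r["position"][1]*512; print(n,round(r["score"],2),atz(p,u,v,.074))
    for t,z in(("black_flask",0),("cream_jar",0),("white_bottle",0)):
        for r in robot.pinpoint(t,p)[:1]:
            v,u=r["position"][0]*384,r["position"][1]*512; print(t,np.round(atz(p,u,v,z),3))
E
python3 fin.py
```

```text
t 21.07 pos [ 0.4911 -0.4269  0.2442] toolx [-0.03  -1.     0.001] toolz [-0.001 -0.001 -1.   ] yaw -91.7 F [ 0.94  0.32 -0.84] M [ 0.01 -0.01  0.03] open 0.0463 q [-0.793  0.259  1.297 -0.002  1.586  0.807]
top 0.81 [ 0.50070507 -0.18725719  0.074     ]
black_flask [0.714 0.076 0.   ]
cream_jar [ 0.709 -0.162  0.   ]
white_bottle [ 0.813 -0.017  0.   ]
side 0.97 [ 0.50692572 -0.18847791  0.074     ]
black_flask [0.703 0.068 0.   ]
cream_jar [ 0.699 -0.146  0.   ]
white_bottle [ 0.813 -0.018  0.   ]
```

View pics/f_top.png

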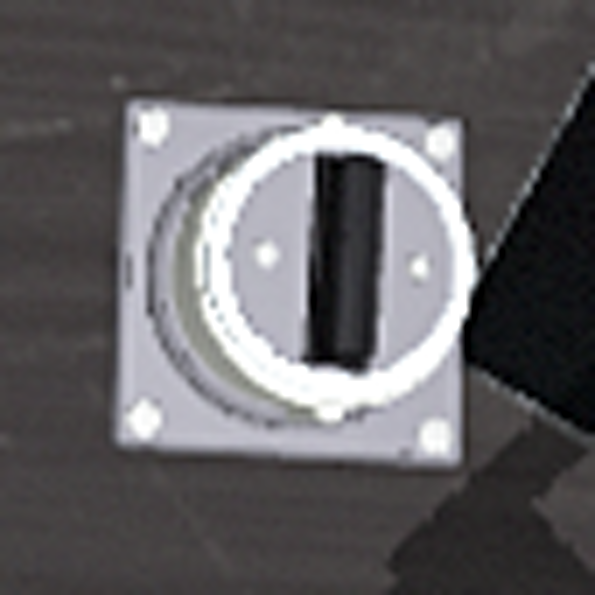

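View pics/f_side.png

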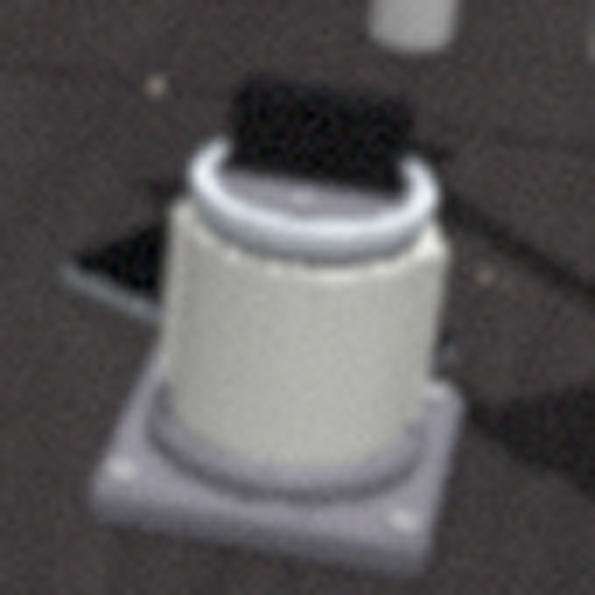

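```bash
python3 -c "
from plant import robot
print(robot.close_job())"
```

```text
the job is handed in; nothing more can be done
None
```

The blade base is locked in the jar and let go, and I handed the job in at about 21 s of the 51 s allowed. No verdict was reported.

- **Notches:** I gripped the grip bar and set the lugs on the ring. Turning clockwise under light pressure, they dropped through the notches with the bar about 63° to 65° from world x, or 62° to 64° from the ribs.
- **Turn and lock:** I pressed the base to about 68.6 mm and turned it past the catch. I stopped when I felt the end stop, at 0.39 N m of twist, then backed off 3° and let it spring up. The vertical wrist force stayed around 6 N or less in all readings.
- **Height:** worked out from the gripper, the origin was at about 73.7 mm when I opened the fingers. After release I only had the pictures, which show the base level with the flange clear above the rim.
- **Bar angle:** in the top picture the bar is about 1° to 2.6° from the line of the ribs, against the 8° allowed.
- **Centring:** the gripper let go within about 1 mm of my estimate of the jar's axis. The position networks disagreed afterwards: the top view put the base about 2 mm off in x, and the side view about 8 mm. I put the side figure down to network error, because the seated part and both pictures contradict it.
- **Bystanders:** the flask and white bottle (top and side views) and the cream jar came out within about 13 mm of their first positions, which is within the networks' own scatter. The arm stayed well clear of all three.

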